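# Plug a module into the bay that is coded for it

### The job

Slide the white plug-in module, nose first and right way up, into the burn-in rack until its green face is flush with the rack's front. The rack's two bays look alike, but only one is coded for this module and takes it fully home; in the other it stops after about 30 mm, so find the right bay by feel, and do not disturb the other things on the bench.

Things in the scene. Friction and masses are not known exactly. Their poses are not given: they have to be found in the camera images.
- module: White plug-in module, rigid box 120 long (x) x 42 wide (y) x 32 high (z), about 350 g, lying flat. Origin: centre of its underside. +x points to the nose, whose last 14 mm taper by 3 mm on every side; at -x a green face (60 mm behind the origin) with an orange pull tab in its middle. Grip it from above across its width, or by the tab.
- module_tab_end (a point): Centre of the end of the module's orange pull tab, 85 mm behind the module's origin and 16 mm above its underside. The tab is 25 long x 14 wide x 18 high. Let go with less than about half its length inside a bay, the module tips down.
- rack: Burn-in rack fixed to the bench, aluminium with blue top, 136 deep x 132 wide x 51 high, a grey box 75 high behind it. Origin: bench height, below the middle of the front face. +x points level into the bays, y left. In one bay a hidden coding block lets the module in 120 mm (green face flush, module origin at rack x = 60 mm); in the other it stops the nose 30 mm in. Which is which varies.
- bay_left (a point): Middle of the left bay's mouth (rack y = +36 mm), at the bay floor 10 mm above the bench; axes as the rack's. A straight bay 44.5 wide x 35 high inside, square edges, under a 6 mm top plate.
- bay_right (a point): The same for the right bay (rack y = -36 mm), of the same size.
- spare: bystander: a second module, grey with red face and black tab, same size; lies to the right of the white one; leave it
- phone: bystander: black phone 150 x 75 x 7 lying flat; origin under its centre
- multimeter: bystander: orange hand multimeter 170 x 80 x 40 lying flat; origin under its centre
- signal_tower: bystander: green, orange and red signal tower 210 long, 50 thick, lying; origin on the bench near its middle
- parts_bin: bystander: open blue bin 160 x 100 x 60; origin under its centre
- cutters: bystander: side cutters with green and yellow grips, 145 long, 12 high, lying; origin near the middle
- screwdriver: bystander: yellow-handled screwdriver 170 long, lying
- relay_block: bystander: block of white relays 116 x 117 x 30; origin under its centre

How it is judged:
By the outcome, as a careful person would: the job done as asked, in the order asked, and still so for the second after the job is handed in, with the robot touching nothing.
It also fails if it takes over 64 s, if anything falls off the work surface, if the arm or the gripper's body presses on something with over 40 N, if the wrist force passes 120 N, or if a joint passes its speed limit or range.

### The arm

A 6-joint arm with a two-finger parallel gripper is mounted at the origin on the work surface. World frame = base frame: x ahead of the robot, y to its left, z up, the work surface at z = 0. Lengths are in m, angles in rad, forces in N, time in s.
With the tool pointing down it reaches from about 0.35 to 0.775 m from the base axis. Payload 5.5 kg.
Tool frame: the origin (TCP) lies at the very end of the fingers, on their centre line; the grasp point (between the pads) lies 19 mm behind it; z points along the fingers, y is the line along which they close (so a half turn about z gives the same grasp; the last joint's range is limited). The gripper opens to 85 mm and grips with 20 to 120 N. Pads are 22 mm wide; open, the fingers measure 114 mm over their backs; the gripper's body (76 mm by 85 mm) begins 54 mm behind the grasp point. The pads swing forward as they close: fully open they stand 13 mm farther back than shut.
Start: joints at [1.006, 0.313, 0.046, 1.304, 0, 1.431], TCP at [0.237, 0.524, 0.231] pointing down, gripper open.
Joint ranges: [-2.76, 2.76], [-0.86, 1.69], [-1.03, 1.26], [-2.2, 2.34], [-1.47, 1.5], [-3.14, 3.14]. Speed limits (rad/s): [2.57, 2.57, 3.14, 3.14, 3.14, 3.14].

### API

Orientations are given as a rotation vector (axis times angle).
In Python, from rig import * gives the robot as it stands. The module is installed in compiled form; this text tells all that it offers.
- The arm moves only by the tool apply_moves, never from a script. Its argument "motion" is a list of rows, each a list of 5 numbers: the shift along the tool's x, y, z in cm, then the turn about the tool's z in rad, then the gripper's target within -1 to 1 (fully open at 1, half-way at 0, shut at -1). In form: [[tx, ty, tz, spin, hand], ...]. A call has 1 to 8 rows; each row is the pose to reach, as a shift and turn from the pose commanded when the call began, along the tool's axes at that moment; what a row does not reach only later rows make up. A row lasts 1/10 s, in which the tool goes at most 50 mm and 8.59 degrees, less where a joint would pass 70% of its speed; a pose out of reach is approached as far as the arm can. A call with a gripper value outside its range is refused whole. The fingers move at their own pace and stop on an object; "newtons" is the grip in N (left out, the last holds). Time passes only in rows, so rows that repeat a pose let the fingers close. It gives the time, the measured TCP pose, the force, the opening and the grip force at its end, in the units of the state.
- observe(): the state, without advancing time (a new reading comes with each control period).
- read_camera(name): name is "side" or "top" or "wrist"; returns the picture (400x640x3 uint8, red, green, blue); there is no depth.
- camera_params(name): a dict with "fx", "fy", "cx", "cy" (pixels), "world_from_camera" (4x4, takes a point from camera to world coordinates). Camera axes: x right, y down, z forward; pixel columns grow to the right and rows downward; lengths in m; the calibration is good to about 2 mm. A picture is of the moment at which its call begins: read the wrist's pose just before it. camera_params takes no time and is no camera call; for the wrist camera it gives the pose at the moment of the call.
- sign_off(): hands the job in; it is judged then, once.
Trained networks look in the newest picture that a camera, given by its name, has taken for a name from the list of things; names that differ only in an ending like _2 or _b are one class to them, and where a whole thing is asked for, a point or a joint stands for the part that bears it (a point fixed in the world has none). Each returns a list of dicts, best first, with "confidence" (0 to 1); they miss things now and then, are a little off and sometimes report something else, mostly with a low value. They report only what shows in the picture. A call takes as long as a camera call.
- look_for(thing, camera): "location" ([column, row] in pixels, amid what is visible of it).
- regions_of(thing, camera): "mask" (400x640 bool, what is visible of it) and "location" ([column, row] in pixels, amid what is visible of it).
- mark_of(thing, camera): "location" ([column, row] in pixels: a listed point, or the origin of a listed thing).
The state is a dict: "clock": time; "q": joint angles; "joint_velocities": joint speeds; "effort": joint torques, N m; "tcp_pos": TCP position; "orientation": TCP orientation; "wrist_force": force on the tool from outside, world axes, zero at the start; "ft_torque": the same for the moment, N m; "grip_width": finger opening in m; "finger_force": force on a finger pad.
Only numpy, scipy, OpenCV 4.12 (cv2) and the standard library are available. Lean on these libraries where they do the work, as an engineer would, in place of code of your own. Each camera call takes 0.05 s, during which the arm holds its last target. There are 200 camera calls.

## Working session

There is one attempt and no reset: what is moved stays moved. The work goes in short steps, Python scripts to look and compute and a tool call to move; the robot and the scene stay as the last step left them, time stands still between calls to the robot, and variables do not carry over. Pictures are saved under pics/ and viewed, at most 10 in all, crops included, and the job is handed in when it is done.

Besides the shell and the picture viewer there is one more tool, called after "Call:" in YAML: its name, and indented under it one key for each argument. apply_moves: Moves the arm, as the interface text tells. Its arguments: {"type":"object","properties":{"motion":{"type":"array"},"newtons":{"type":"number"}},"required":["motion"]}

```bash
mkdir -p pics
cat > h.py <<'E'
from rig import *
import numpy as np, cv2
from scipy.spatial.transform import Rotation as R
def ray(cam,px):
    c=camera_params(cam);T=np.array(c["world_from_camera"])
    d=T[:3,:3]@np.array([(px[0]-c["cx"])/c["fx"],(px[1]-c["cy"])/c["fy"],1.])
    return T[:3,3],d
def at(cam,px,z):
    o,d=ray(cam,px);return o+d*(z-o[2])/d[2]
def proj(cam,P):
    c=camera_params(cam);T=np.linalg.inv(np.array(c["world_from_camera"]))
    p=T[:3,:3]@np.array(P)+T[:3,3];return np.array([c["cx"]+c["fx"]*p[0]/p[2],c["cy"]+c["fy"]*p[1]/p[2]])
def save(cam,n):
    im=read_camera(cam);cv2.imwrite(f"pics/{n}.png",im[:,:,::-1]);return im
E
python3 - <<'E'
from h import *
np.set_printoptions(precision=4,suppress=True)
a=save("top","top0");b=save("side","side0")
for t,z in [("module",0),("module_tab_end",.016),("rack",0),("bay_left",.01),("bay_right",.01),("spare",0)]:
    for c in ("top","side"):
        for r in mark_of(t,c)[:2]: print(t,c,r["confidence"],r["location"],at(c,r["location"],z))
s=observe();print(s)
for c in("top","side"):print(camera_params(c))
E
```

```text
module top 0.8 [383.9, 246.3] [ 0.4435 -0.18    0.    ]
module_tab_end top 0.61 [387.9, 274.1] [ 0.3621 -0.1864  0.016 ]
module_tab_end side 0.79 [317.0, 279.6] [ 0.3545 -0.1874  0.016 ]
rack top 0.85 [300.1, 200.7] [0.5839 0.0702 0.    ]
rack top 0.47 [312.3, 199.9] [0.586  0.0331 0.    ]
rack side 0.71 [327.5, 204.1] [0.5829 0.0638 0.    ]
rack side 0.25 [338.0, 266.7] [ 0.4375 -0.1718 -0.    ]
bay_left top 0.81 [289.1, 201.3] [0.5811 0.103  0.01  ]
bay_left side 0.94 [321.6, 195.0] [0.5886 0.1029 0.01  ]
bay_left side 0.17 [326.7, 205.9] [0.5673 0.048  0.01  ]
bay_right top 0.55 [307.9, 202.2] [0.5778 0.0463 0.01  ]
bay_right top 0.52 [387.9, 248.4] [ 0.437 -0.19   0.01 ]
bay_right side 0.62 [328.5, 206.5] [0.57   0.0423 0.01  ]
bay_right side 0.57 [431.0, 225.1] [ 0.7651 -0.2096  0.01  ]
spare top 0.84 [458.7, 261.5] [ 0.3963 -0.4014  0.    ]
spare side 0.57 [384.0, 330.2] [ 0.3958 -0.3986  0.    ]
{'clock': 0.7, 'q': array([1.0064, 0.3132, 0.0461, 1.3036, 0.    , 1.4312]), 'joint_velocities': array([-0.0007, -0.0007,  0.0005,  0.0011, -0.0006, -0.0006]), 'effort': array([  0.000
[... 209 characters left out ...]
rray([ 0.001 , -0.0497, -0.0096]), 'finger_force': 0.0, 'grip_width': 0.08527315954155437}
{'fx': 402.4299507022679, 'fy': 402.4299507022679, 'cx': 313.49023489690217, 'cy': 204.5625074049888, 'world_from_camera': array([[-0.01  , -0.9922,  0.1244,  0.4198],
       [-0.9999,  0.0102,  0.0011,  0.0282],
       [-0.0024, -0.1244, -0.9922,  1.2119],
       [ 0.    ,  0.    ,  0.    ,  1.    ]])}
{'fx': 455.5268140903066, 'fy': 455.5268140903066, 'cx': 324.7764229735698, 'cy': 204.86305965011343, 'world_from_camera': array([[ 0.7948, -0.362 ,  0.4871, -0.1343],
       [-0.6065, -0.5015,  0.617 , -0.8307],
       [ 0.021 , -0.7858, -0.6182,  0.8982],
       [ 0.    ,  0.    ,  0.    ,  1.    ]])}
```

View pics/top0.png

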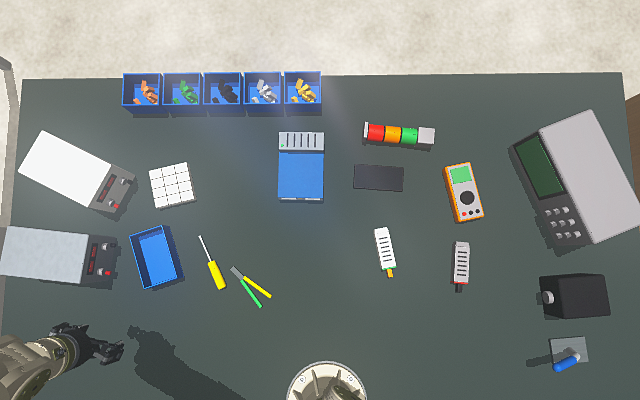

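View pics/side0.png

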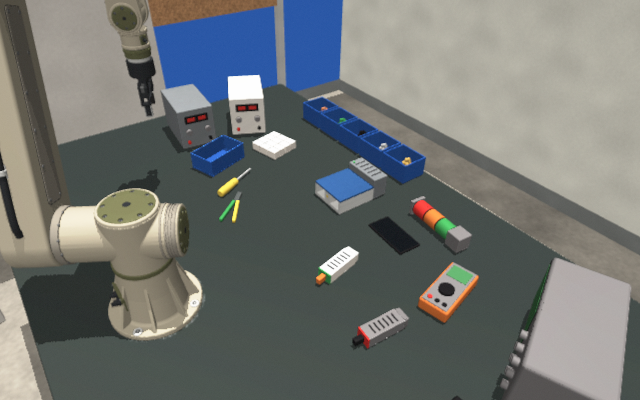

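The top view shows the white module at about (385,249), its orange tab at (390,273), and the rack front at row 199. The side view agrees, with the bays opening toward the robot. I'll go above the module next.

```bash
cat >> h.py <<'E'
def rel(P,yaw,p0=None,R0=None):
    "shift in tool axes (cm) and spin to put TCP at P with tool-x yaw (deg)"
    s=observe();R0=R.from_rotvec(s["orientation"]).as_matrix()
    y0=np.degrees(np.arctan2(R0[1,0],R0[0,0]))
    d=R0.T@(np.array(P)-s["tcp_pos"])*100
    sp=-(((yaw-y0)+180)%360-180)
    return np.round(d,2),round(np.radians(sp),4),"yaw0",round(y0,2)
E
python3 - <<'E'
from h import *
print(rel((.40,-.19,.24),186))
T=np.array(camera_params("wrist")["world_from_camera"]);s=observe();R0=R.from_rotvec(s["orientation"]).as_matrix()
print(R0.T@(T[:3,3]-s["tcp_pos"]),R0.T@T[:3,2],R0.T@T[:3,0],camera_params("wrist")["fx"])
E
```

```text
(array([-44.28, -58.33,  -0.87]), np.float64(-0.5296), 'yaw0', np.float64(155.66))
[ 0.07418626 -0.00015894 -0.14266307] [-2.92432115e-01 -1.67920967e-04  9.56286270e-01] [-1.70261084e-04  9.99999978e-01  1.23531162e-04] 319.59245066968305
```

Call:
apply_moves:
  motion:
    - [-44.3, -58.3, -1, -0.53, 1]
    - [-44.3, -58.3, -1, -0.53, 1]
    - [-44.3, -58.3, -1, -0.53, 1]
    - [-44.3, -58.3, -1, -0.53, 1]
    - [-44.3, -58.3, -1, -0.53, 1]
    - [-44.3, -58.3, -1, -0.53, 1]
    - [-44.3, -58.3, -1, -0.53, 1]
    - [-44.3, -58.3, -1, -0.53, 1]
  newtons: 60

```text
clock: 1.5
tcp_pos: [0.3254, 0.1371, 0.2372]
orientation: [-0.166, 3.136, 0.0]
wrist_force: [0.9, -0.3, 0.4]
grip_width: 0.0855
finger_force: 0.0
```

Run:
```python
from h import *
print(observe()["tcp_pos"],rel((.40,-.19,.24),186))
```

```text
[0.32535293 0.13711604 0.23715793] (array([ -3.96, -33.32,  -0.28]), np.float64(0.0013), 'yaw0', np.float64(-173.92))
```

Call:
apply_moves:
  motion:
    - [-4, -33.3, 0, 0, 1]
    - [-4, -33.3, 0, 0, 1]
    - [-4, -33.3, 0, 0, 1]
    - [-4, -33.3, 0, 0, 1]
    - [-4, -33.3, 0, 0, 1]
    - [-4, -33.3, 0, 0, 1]
    - [-4, -33.3, 0, 0, 1]
    - [-4, -33.3, 0, 0, 1]

```text
clock: 2.3
tcp_pos: [0.4011, -0.1924, 0.2365]
orientation: [-0.157, 3.137, -0.002]
wrist_force: [-0.6, 1.5, 0.3]
grip_width: 0.0855
finger_force: 0.0
```

Run:
```python
from h import *
s=observe();print(s["tcp_pos"],s["joint_velocities"].round(2))
save("wrist","w1")
for t,z in [("module",0),("module_tab_end",.016),("spare",0)]:
    for r in mark_of(t,"wrist")[:2]: print(t,r["confidence"],r["location"],at("wrist",r["location"],z))
rs=regions_of("module","wrist")
m=rs[0]["mask"].astype(np.uint8);c=max(cv2.findContours(m,0,2)[0],key=cv2.contourArea)
print(rs[0]["confidence"],m.sum(),cv2.minAreaRect(c))
P=np.array([at("wrist",p[0],.032)[:2] for p in c])
print(cv2.minAreaRect((P*1000).astype(np.float32)))
```

```text
[ 0.40109844 -0.19243329  0.23648136] [ 0.06 -0.04 -0.05  0.05  0.02  0.04]
module 0.68 [335.1, 190.8] [ 0.43084424 -0.1695975   0.        ]
module_tab_end 0.72 [330.2, 124.9] [ 0.3512502  -0.18402689  0.016     ]
module_tab_end 0.69 [148.3, 294.1] [ 0.59119095 -0.39658259  0.016     ]
spare 0.49 [522.5, 322.0] [0.59380705 0.11700322 0.        ]
0.96 3977 ((331.9603576660156, 187.32586669921875), (123.37496948242188, 38.169315338134766), 86.633544921875)
((422.49102783203125, -172.9557342529297), (144.46424865722656, 42.8463249206543), 9.877640724182129)
```

View pics/w1.png

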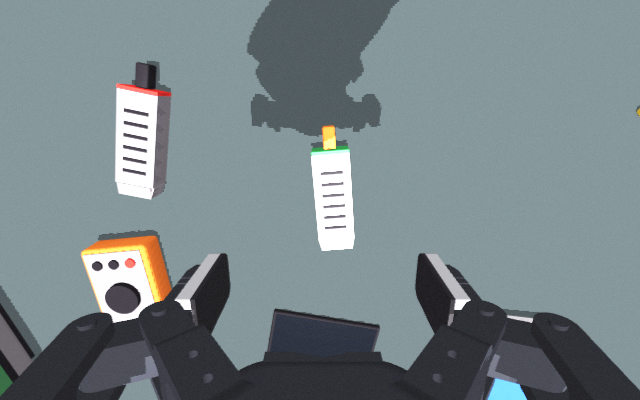

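The wrist view shows the module at (332,190) with its tab at (329,137) and the phone below it. The measured size is 144 x 43 mm and the yaw is 9.9°, both consistent with the given sizes.

Run:
```python
from h import *
print(rel((.3934,-.178,.10),189.9),rel((.3934,-.178,.003),189.9))
```

```text
(array([ 0.53,  0.94, 13.68]), np.float64(-0.0662), 'yaw0', np.float64(-173.89)) (array([ 0.53,  0.94, 23.38]), np.float64(-0.0662), 'yaw0', np.float64(-173.89))
```

Call:
apply_moves:
  motion:
    - [0.5, 0.9, 5, -0.066, 1]
    - [0.5, 0.9, 10, -0.066, 1]
    - [0.5, 0.9, 14, -0.066, 1]
    - [0.5, 0.9, 17, -0.066, 1]
    - [0.5, 0.9, 19.5, -0.066, 1]
    - [0.5, 0.9, 21.5, -0.066, 1]
    - [0.5, 0.9, 21.5, -0.066, 1]
    - [0.5, 0.9, 21.5, -0.066, 1]

```text
clock: 3.35
tcp_pos: [0.3941, -0.1787, 0.0222]
orientation: [0.271, -3.13, -0.001]
wrist_force: [-0.0, 0.1, 0.1]
grip_width: 0.0855
finger_force: 0.0
```

Run:
```python
from h import *
s=observe();print(s["tcp_pos"],s["wrist_force"]);print(rel((.3934,-.178,.003),189.9))
```

```text
[ 0.39412308 -0.17873553  0.02222924] [-0.04537948  0.11842025  0.11922115]
(array([0.06, 0.08, 1.92]), np.float64(0.0001), 'yaw0', np.float64(-170.1))
```

Call:
apply_moves:
  motion:
    - [0, 0, 1, 0, 1]
    - [0, 0, 1.9, 0, 1]
    - [0, 0, 1.9, 0, 0]
    - [0, 0, 1.9, 0, -1]
    - [0, 0, 1.9, 0, -1]
    - [0, 0, 1.9, 0, -1]
    - [0, 0, 1.9, 0, -1]
    - [0, 0, 1.9, 0, -1]
  newtons: 60

```text
clock: 4.15
tcp_pos: [0.3948, -0.1806, 0.0035]
orientation: [-0.268, 3.129, -0.003]
wrist_force: [-1.5, -2.4, 5.3]
grip_width: 0.0409
finger_force: 60.8
```

Call:
apply_moves:
  motion:
    - [0, 0, -1, 0, -1]
    - [0, 0, -4, 0, -1]
    - [0, 0, -8, 0, -1]
    - [0, 0, -12, 0, -1]
    - [0, 0, -16, 0, -1]
    - [0, 0, -20, 0, -1]
    - [0, 0, -22, 0, -1]
    - [0, 0, -22, 0, -1]

```text
clock: 4.95
tcp_pos: [0.3953, -0.1803, 0.2257]
orientation: [-0.269, 3.126, -0.004]
wrist_force: [0.4, -0.6, -3.2]
grip_width: 0.0411
finger_force: 61.7
```

Run:
```python
from h import *
s=observe();print(s["tcp_pos"],s["wrist_force"],s["grip_width"]);print(rel((.61,.07,.225),180))
rs=regions_of("rack","top")
```

```text
[ 0.39528155 -0.18025391  0.22571638] [ 0.4075825  -0.56171892 -3.17417208] 0.04108144771041453
(array([-25.43,  21.  ,   0.1 ]), np.float64(0.1714), 'yaw0', np.float64(-170.18))
```

Call:
apply_moves:
  motion:
    - [-25.4, 21, 0, 0.171, -1]
    - [-25.4, 21, 0, 0.171, -1]
    - [-25.4, 21, 0, 0.171, -1]
    - [-25.4, 21, 0, 0.171, -1]
    - [-25.4, 21, 0, 0.171, -1]
    - [-25.4, 21, 0, 0.171, -1]
    - [-25.4, 21, 0, 0.171, -1]
    - [-25.4, 21, 0, 0.171, -1]

```text
clock: 5.8
tcp_pos: [0.6095, 0.0745, 0.2185]
orientation: [0.008, -3.137, -0.003]
wrist_force: [-1.3, -0.4, -3.2]
grip_width: 0.0412
finger_force: 61.9
```

Run:
```python
from h import *
s=observe();print(s["tcp_pos"],s["joint_velocities"].round(2))
save("wrist","w2")
for t,z in [("rack",0),("bay_left",.01),("bay_right",.01),("module_tab_end",.24)]:
    for r in mark_of(t,"wrist")[:2]: print(t,r["confidence"],r["location"],at("wrist",r["location"],z))
print(observe()["tcp_pos"],observe()["orientation"])
```

```text
[0.60953673 0.07454626 0.21846184] [-0.06 -0.05 -0.07  0.02 -0.04 -0.03]
rack 0.72 [319.6, 148.2] [0.58402684 0.06792995 0.        ]
bay_left 0.9 [347.9, 150.2] [0.58488248 0.09841846 0.01      ]
bay_left 0.22 [283.3, 148.6] [0.58315675 0.02711242 0.01      ]
bay_right 0.94 [284.5, 150.5] [0.58567454 0.02773255 0.01      ]
module_tab_end 0.74 [322.8, 180.6] [0.5640178  0.06954093 0.24      ]
[0.60727383 0.06958976 0.22159443] [-1.55101040e-03 -3.13884691e+00  4.53932581e-05]
```

View pics/w2.png

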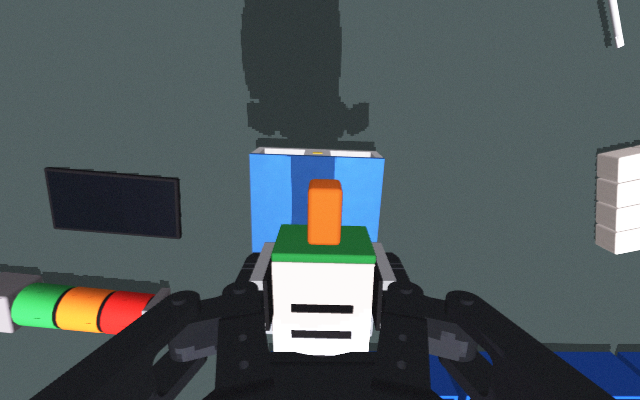

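Run:
```python
from h import *
im=cv2.imread("pics/w2.png");hsv=cv2.cvtColor(im,cv2.COLOR_BGR2HSV)
m=((hsv[:,:,0]>100)&(hsv[:,:,0]<125)&(hsv[:,:,1]>120)&(hsv[:,:,2]>90))
F=[];L=[];Rr=[]
for c in range(256,380,3):
    r=np.where(m[140:180,c])[0]
    if len(r): F.append(at("wrist",(c,140+r[0]-.5),.051)[:2])
for r in range(165,235,3):
    k=np.where(m[r,200:440])[0]+200
    L.append(at("wrist",(k[0]-.5,r),.051)[:2]);Rr.append(at("wrist",(k[-1]+.5,r),.051)[:2])
for n,A in (("F",F),("L",L),("R",Rr)):
    A=np.array(A,np.float32);v=cv2.fitLine(A,cv2.DIST_HUBER,0,.01,.01).ravel()
    print(n,len(A),v,np.degrees(np.arctan(v[1]/v[0])))
s=observe();print(s["tcp_pos"],rel((.5,0,.2),180)[3])
# same in top image
im=cv2.imread("pics/top0.png");hsv=cv2.cvtColor(im,cv2.COLOR_BGR2HSV)
m=((hsv[:,:,0]>100)&(hsv[:,:,0]<125)&(hsv[:,:,1]>120)&(hsv[:,:,2]>90)).astype(np.uint8);m[:140]=0;m[:,:260]=0;m[:,345:]=0;m[230:]=0
c=max(cv2.findContours(m,0,2)[0],key=cv2.contourArea)
print(cv2.minAreaRect((np.array([at("top",p[0],.051)[:2] for p in c])*1000).astype(np.float32)))
# module yaw/lateral in hand: green face & tab in w2
im=cv2.imread("pics/w2.png");hsv=cv2.cvtColor(im,cv2.COLOR_BGR2HSV)
o=((hsv[:,:,0]>5)&(hsv[:,:,0]<18)&(hsv[:,:,1]>150));o[:175]=0;o[250:]=0;o[:,:290]=0;o[:,360:]=0
r,cc=np.where(o);print("tab",r.min(),r.max(),[ (k,cc[r==k].min(),cc[r==k].max()) for k in (185,200,215,230)])
g=((hsv[:,:,0]>50)&(hsv[:,:,0]<85)&(hsv[:,:,1]>100));g[:220]=0;g[270:]=0;g[:,:265]=0;g[:,385:]=0
r,cc=np.where(g);print("green",[(k,r[cc==k].min(),r[cc==k].max()) for k in (282,295,350,365)])
```

```text
F 42 [0.03789026 0.9992819  0.58494157 0.06459059] 87.82852
L 24 [ 0.9990009  -0.04469055  0.63632596 -0.00529845] -2.5614326
R 24 [ 0.99925005 -0.03872181  0.63101906  0.12909508] -2.2191508
[0.60727383 0.06958976 0.22159443] 179.94
((655.06787109375, 66.8433837890625), (132.53640747070312, 134.3937530517578), 89.3926010131836)
tab 179 244 [(185, np.int64(309), np.int64(339)), (200, np.int64(308), np.int64(341)), (215, np.int64(308), np.int64(340)), (230, np.int64(308), np.int64(340))]
green [(282, np.int64(225), np.int64(261)), (295, np.int64(225), np.int64(261)), (350, np.int64(226), np.int64(262)), (365, np.int64(227), np.int64(262))]
```

```bash
cat >> h.py <<'E'
O=np.array([.585,.064,0]);U=np.array([.9992,-.0401,0]);V=np.array([.0401,.9992,0]);YAW=177.7
def rk(x,y,z): return O+U*x+V*y+np.array([0,0,z])
def inrack():
    s=observe();d=s["tcp_pos"]-O;return np.round(1000*np.array([d@U,d@V,d[2]]),1),s["wrist_force"].round(1)
E
python3 - <<'E'
from h import *
print(rel(rk(-.12,.036,.12),YAW))
E
```

```text
(array([14.05,  3.51, 10.2 ]), np.float64(0.0392), 'yaw0', np.float64(179.94))
```

Call:
apply_moves:
  motion:
    - [5, 1.5, 0, 0.039, -1]
    - [10, 3, 2, 0.039, -1]
    - [14, 3.5, 5, 0.039, -1]
    - [14, 3.5, 10, 0.039, -1]
    - [14, 3.5, 14, 0.039, -1]
    - [14, 3.5, 17, 0.039, -1]
    - [14, 3.5, 17, 0.039, -1]
    - [14, 3.5, 17, 0.039, -1]

```text
clock: 6.85
tcp_pos: [0.4683, 0.1047, 0.0534]
orientation: [-0.063, -3.141, -0.0]
wrist_force: [0.6, 0.3, -2.4]
grip_width: 0.0411
finger_force: 62.0
```

Run:
```python
from h import *
read_camera("wrist");read_camera("wrist")
print(inrack(),rel(rk(-.12,.036,.0155),YAW), observe()["orientation"])
```

```text
(array([-116.1,   36.5,   54.9]), array([ 0.2,  0.5, -2.6])) (array([ 0.41, -0.05,  3.94]), np.float64(0.0004), 'yaw0', np.float64(177.72)) [6.23340195e-02 3.13713097e+00 5.79099592e-04]
```

Call:
apply_moves:
  motion:
    - [0.2, 0, 2, 0, -1]
    - [0.2, 0, 3.9, 0, -1]
    - [0.2, 0, 3.9, 0, -1]
    - [0.2, 0, 3.9, 0, -1]

```text
clock: 7.35
tcp_pos: [0.4677, 0.1055, 0.0152]
orientation: [0.061, 3.139, 0.0]
wrist_force: [0.8, 0.2, -2.5]
grip_width: 0.0409
finger_force: 62.0
```

Run:
```python
from h import *
im=save("wrist","w3");b=read_camera("side")
print(inrack(),rel(rk(-.118,.036,.0155),YAW))
p=proj("side",rk(-.05,.036,.03)).astype(int);x,y=p
cr=b[y-60:y+60,x-80:x+80]
a=cv2.resize(cr,None,fx=5,fy=5,interpolation=cv2.INTER_CUBIC)
cv2.imwrite("pics/s3.png",a[:,:,::-1]);print(p)
```

```text
(array([-118.3,   36.9,   15.5]), array([-0.1,  0.4, -3.3])) (array([-0.03, -0.09, -0.  ]), np.float64(0.0013), 'yaw0', np.float64(177.77))
[308 195]
```

View pics/s3.png

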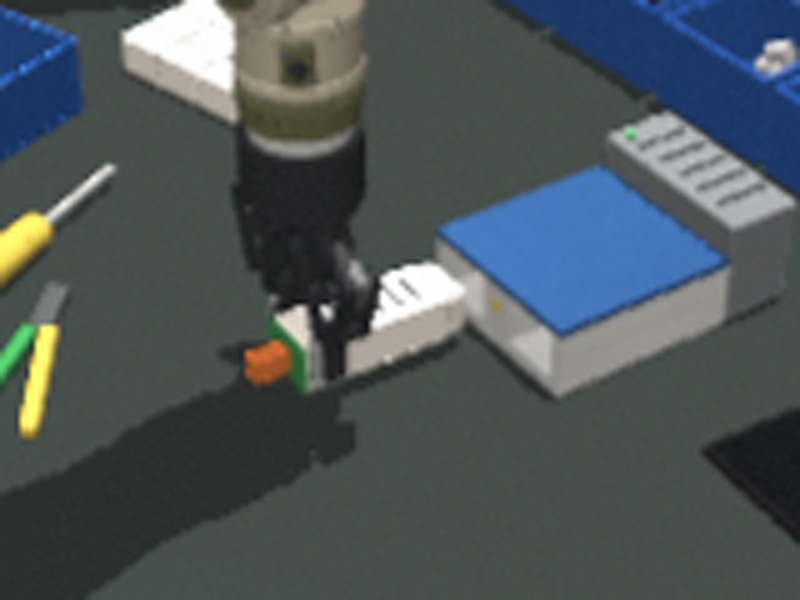

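View pics/w3.png

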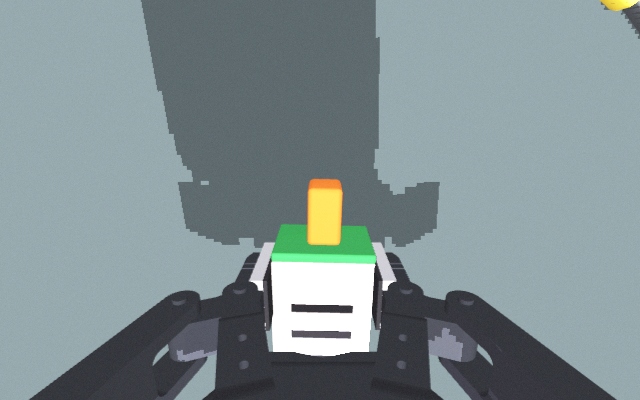

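The side crop shows the module level, with its nose at (465,295) in front of the left bay. The wrist view shows it square in the grip. I'll enter slowly.

Call:
apply_moves:
  motion:
    - [-0.6, -0.07, 0, 0, -1]
    - [-1.2, -0.07, 0, 0, -1]
    - [-1.8, -0.07, 0, 0, -1]
    - [-2.4, -0.07, 0, 0, -1]
    - [-3, -0.07, 0, 0, -1]
    - [-3.3, -0.07, 0, 0, -1]
    - [-3.3, -0.07, 0, 0, -1]

```text
clock: 8.15
tcp_pos: [0.485, 0.1034, 0.0099]
orientation: [-0.061, -3.114, 0.002]
wrist_force: [-27.9, -0.4, 7.4]
grip_width: 0.0409
finger_force: 60.1
```

Run:
```python
from h import *
print(inrack(),observe()["ft_torque"],rel(rk(-.07,.036,.0155),YAW))
```

```text
(array([-101.5,   35.3,    9.9]), array([-27.9,  -0.4,   7.4])) [-0.26797238  4.73833992 -0.63592269] (array([-3.14,  0.07, -0.65]), np.float64(0.0008), 'yaw0', np.float64(177.75))
```

It stopped right at the mouth, and the sink plus upward force suggest the nose sits too low. I'll back off and measure the module's pose in the hand.

Call:
apply_moves:
  motion:
    - [2, 0, 0, 0, -1]
    - [3.3, 0, 0, 0, -1]
    - [3.3, 0, 0, 0, -1]
    - [3.3, 0, 0, 0, -1]

```text
clock: 8.55
tcp_pos: [0.4678, 0.1049, 0.0141]
orientation: [0.061, 3.139, 0.0]
wrist_force: [-0.1, -0.7, -3.1]
grip_width: 0.0413
finger_force: 62.0
```

```bash
cat >> h.py <<'E'
def inhand(im,show=False):
    "module pose in the (level) tool frame from wrist picture: returns origin x,y,z(up) relative to TCP mm, pitch(nose-down +), yaw deg"
    from scipy.optimize import least_squares
    hsv=cv2.cvtColor(im,cv2.COLOR_RGB2HSV)
    g=((hsv[:,:,0]>50)&(hsv[:,:,0]<85)&(hsv[:,:,1]>100)).astype(np.uint8);g[:210]=0;g[275:]=0;g[:,:255]=0;g[:,395:]=0
    o=((hsv[:,:,0]>3)&(hsv[:,:,0]<28)&(hsv[:,:,1]>150)).astype(np.uint8);o[:165]=0;o[255:]=0;o[:,:285]=0;o[:,365:]=0
    def quad(m):
        c=max(cv2.findContours(m,0,2)[0],key=cv2.contourArea)[:,0].astype(float)
        return [c[np.argmin(c@np.array(d))]for d in ((1,1),(-1,1),(1,-1),(-1,-1))]
    q=quad(g);ob=quad(o)
    px=np.array(q+ob[2:])  # green TL TR BL BR ; tab lower corners (tab root top edge)
    h=.5;px+=np.array([[-h,-h],[h,-h],[-h,h],[h,h],[-h,h],[h,h]])
    # module points: image left = world right(-y); green top row = bottom edge (z=0)
    M=np.array([[-.06,-.021,0],[-.06,.021,0],[-.06,-.021,.032],[-.06,.021,.032],[-.06,-.007,.025],[-.06,.007,.025]])
    c=camera_params("wrist");T=np.array(c["world_from_camera"]);s=observe()
    Rt=R.from_rotvec(s["orientation"]).as_matrix()
    A=np.diag([-1,1,-1.])  # module-ish axes (x fwd,y left,z up) in tool axes
    W=Rt@A; Rc=T[:3,:3].T@W; tc=T[:3,:3].T@(s["tcp_pos"]-T[:3,3])
    def f(p):
        P=R.from_euler("zy",[p[4],p[3]]).apply(M)+p[:3]
        Q=P@Rc.T+tc
        return (np.c_[c["cx"]+c["fx"]*Q[:,0]/Q[:,2],c["cy"]+c["fy"]*Q[:,1]/Q[:,2]]-px).ravel()
    r=least_squares(f,[.042,0,0,0,0])
    return np.round(np.r_[r.x[:3]*1000,np.degrees(r.x[3:])],2),np.abs(r.fun).max().round(2),px.tolist(),W[:,0].round(4)
E
python3 - <<'E'
from h import *
im=read_camera("wrist")
print(inrack(),observe()["orientation"]);print(inhand(im))
print(inhand(cv2.imread("pics/w3.png")[:,:,::-1].copy()))
print(inhand(cv2.imread("pics/w2.png")[:,:,::-1].copy()))
E
```

```text
(array([-118.2,   36.1,   14.2]), array([ 0.2, -0.8, -3.5])) [6.11263282e-02 3.13879407e+00 3.00422927e-04]
(array([45.02, -1.82, -6.03,  0.14, -1.66]), np.float64(6.21), [[281.5, 223.5], [366.5, 227.5], [270.5, 257.5], [374.5, 258.5], [306.5, 239.5], [337.5, 241.5]], array([ 0.9992, -0.0389,  0.0022]))
(array([44.26, -2.22, -8.84,  3.7 , -2.14]), np.float64(6.02), [[280.5, 223.5], [366.5, 226.5], [270.5, 260.5], [374.5, 263.5], [307.5, 242.5], [338.5, 244.5]], array([ 0.9992, -0.0389,  0.0022]))
(array([44.76, -1.99, -8.87,  3.27, -1.85]), np.float64(6.17), [[280.5, 224.5], [365.5, 226.5], [270.5, 260.5], [374.5, 263.5], [307.5, 242.5], [338.5, 244.5]], array([ 0.9992, -0.0389,  0.0022]))
```

```bash
sed -i 's/def f(p):/def f(p):\n        M[2:4,0]=-.06+p[5]/; s/\[.042,0,0,0,0\])/[.042,0,0,0,0,.003])/; s/np.degrees(r.x\[3:\])\]/np.degrees(r.x[3:5]),r.x[5]*1000]/' h.py
python3 - <<'E'
from h import *
im=read_camera("wrist")
print(inhand(im)[:2])
print(inhand(cv2.imread("pics/w3.png")[:,:,::-1].copy())[:2])
print(inhand(cv2.imread("pics/w2.png")[:,:,::-1].copy())[:2])
E
```

```text
(array([44.99, -1.06,  1.59, -6.81, -0.75,  5.06]), np.float64(1.52))
(array([45.06, -2.1 , -1.04, -3.84, -2.06,  5.18]), np.float64(1.33))
(array([45.5 , -1.87, -0.95, -4.39, -1.77,  5.26]), np.float64(1.09))
```

Contact rotated the module nose-up by about 3° in the grip. I'll set it on the bench here and regrip level, nearer its centre and with more force.

Call:
apply_moves:
  motion:
    - [0.5, 0, 0.3, 0, -1]
    - [0.5, 0, 0.6, 0, -1]
    - [0.5, 0, 0.9, 0, -1]
    - [0.5, 0, 1.1, 0, -1]
    - [0.5, 0, 1.1, 0, -1]

```text
clock: 9.15
tcp_pos: [0.4619, 0.105, 0.0038]
orientation: [0.061, 3.14, 0.0]
wrist_force: [-2.6, -0.8, 11.2]
grip_width: 0.0415
finger_force: 63.6
```

Run:
```python
from h import *
im=read_camera("wrist")
print(inrack(),observe()["ft_torque"]);print(inhand(im)[:2])
```

```text
(array([-124.7,   36.1,    3.8]), array([-3. , -0.9,  9.8])) [-0.0727495   1.08661163 -0.02559339]
(array([44.98, -0.97,  0.48, -6.19, -0.73,  5.25]), np.float64(1.61))
```

Call:
apply_moves:
  motion:
    - [0, 0, 0, 0, 1]
    - [0, 0, 0, 0, 1]
    - [0, 0, 0, 0, 1]
    - [0, 0, 0, 0, 1]
    - [-1, 0, 0, 0, 1]
    - [-1.8, 0, 0, 0, 1]
    - [-1.8, 0, 0, 0, 1]
    - [-1.8, 0, 0, 0, 1]

```text
clock: 10.0
tcp_pos: [0.48, 0.1043, 0.0026]
orientation: [-0.061, -3.141, -0.0]
wrist_force: [0.3, -1.2, 0.9]
grip_width: 0.0856
finger_force: 0.0
```

Run:
```python
from h import *
im=read_camera("wrist")
print(inrack(),observe()["grip_width"],rel((.5,0,0),YAW))
```

```text
(array([-107. ,   36.1,    2.6]), array([-0.9, -0.7,  0.2])) 0.08543420683542183 (array([ -2.45, -10.35,   0.25]), np.float64(0.0013), 'yaw0', np.float64(177.77))
```

Call:
apply_moves:
  motion:
    - [0, 0, 0.1, 0, 0]
    - [0, 0, 0.1, 0, -1]
    - [0, 0, 0.1, 0, -1]
    - [0, 0, 0.1, 0, -1]
    - [0, 0, 0.1, 0, -1]
    - [0, 0, 0.1, 0, -1]
  newtons: 110

```text
clock: 10.65
tcp_pos: [0.4798, 0.1043, 0.0022]
orientation: [0.061, 3.14, -0.0]
wrist_force: [-1.0, -0.1, 5.5]
grip_width: 0.0406
finger_force: 111.9
```

Run:
```python
from h import *
im=save("wrist","w4")
print(inrack(),inhand(im))
```

```text
(array([-106.8,   36. ,    2.2]), array([-2.2, -0.5,  5.7])) (array([ 28.72,  -0.62,  28.99, -23.7 ,  -0.58,   6.78]), np.float64(8.54), [[269.5, 209.5], [377.5, 210.5], [267.5, 221.5], [377.5, 222.5], [306.5, 204.5], [339.5, 204.5]], array([ 9.992e-01, -3.880e-02,  6.000e-04]))
```

Call:
apply_moves:
  motion:
    - [0, 0, -0.6, 0, -1]
    - [0, 0, -1.2, 0, -1]
    - [0, 0, -1.2, 0, -1]
    - [0, 0, -1.2, 0, -1]
    - [0, 0, -1.2, 0, -1]

```text
clock: 11.2
tcp_pos: [0.4793, 0.1044, 0.0135]
orientation: [-0.061, -3.141, -0.0]
wrist_force: [0.0, 0.5, -4.2]
grip_width: 0.0403
finger_force: 111.1
```

Run:
```python
from h import *
im=save("wrist","w5");b=read_camera("side")
print(inrack(),inhand(im),observe()["orientation"])
x,y=proj("side",rk(-.03,.036,.03)).astype(int)
cr=b[y-40:y+40,x-53:x+53]
cv2.imwrite("pics/s5.png",cv2.resize(cr,None,fx=7,fy=7,interpolation=cv2.INTER_CUBIC)[:,:,::-1])
```

```text
(array([-107.2,   36.1,   13.5]), array([-0.5, -0.2, -3.9])) (array([ 28.96,  -1.04,  28.5 , -23.31,  -0.91,   6.38]), np.float64(8.7), [[269.5, 209.5], [377.5, 210.5], [267.5, 220.5], [377.5, 222.5], [306.5, 204.5], [338.5, 205.5]], array([ 9.992e-01, -3.880e-02, -6.000e-04])) [-6.09239752e-02 -3.14042657e+00 -1.28117649e-04]
```

View pics/s5.png

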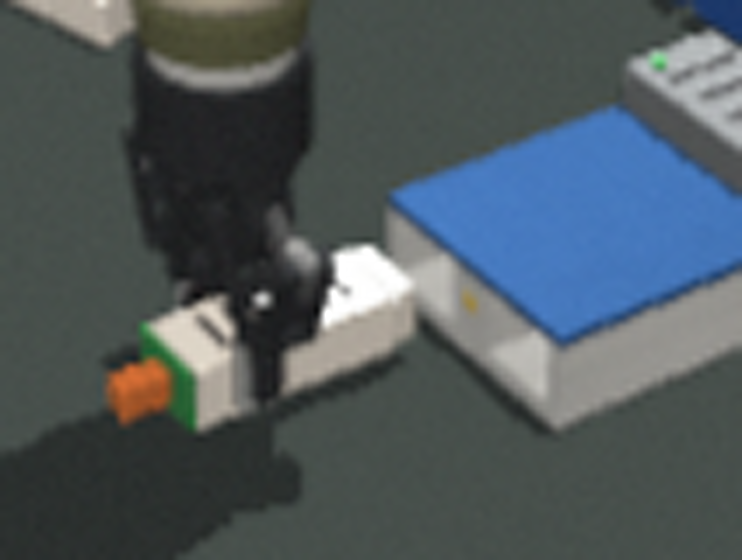

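The grip is level now, with no droop between the bench and lifted pictures. The side crop shows the nose at (410,280), aimed at the left mouth. I'll advance.

Call:
apply_moves:
  motion:
    - [-0.8, 0, 0, 0, -1]
    - [-1.6, 0, 0, 0, -1]
    - [-2.2, 0, 0, 0, -1]
    - [-2.6, 0, 0, 0, -1]
    - [-3, 0, 0, 0, -1]
    - [-3.3, 0, 0, 0, -1]
    - [-3.3, 0, 0, 0, -1]

```text
clock: 12.0
tcp_pos: [0.5021, 0.1034, 0.0112]
orientation: [-0.06, -3.121, 0.0]
wrist_force: [-21.5, 1.3, 4.5]
grip_width: 0.0402
finger_force: 112.0
```

Run:
```python
from h import *
print(inrack(),observe()["ft_torque"].round(2),observe()["orientation"])
```

```text
(array([-84.5,  36.1,  11.2]), array([-21.5,   1.3,   4.5])) [ 0.14  3.56 -0.34] [-6.01898198e-02 -3.12123986e+00  7.47569125e-05]
```

Run:
```python
from h import *
for cam,box in (("side",(300,165,400,215)),("top",(262,145,345,205))):
    im=read_camera(cam)
    if cam=="side": side=im
    hsv=cv2.cvtColor(im,cv2.COLOR_RGB2HSV)
    m=((hsv[:,:,0]>100)&(hsv[:,:,0]<125)&(hsv[:,:,1]>120)&(hsv[:,:,2]>60)).astype(np.uint8)
    x0,y0,x1,y1=box;k=np.zeros_like(m);k[y0:y1,x0:x1]=m[y0:y1,x0:x1]
    c=max(cv2.findContours(k,0,2)[0],key=cv2.contourArea);h=cv2.convexHull(c)
    q=cv2.approxPolyDP(h,3,True)[:,0]
    for p in q:
        d=at(cam,p,.051)-O; print(cam,p,(1000*np.array([d@U,d@V])).round(1))
    for t in("bay_left","bay_right","rack"):
        for r in mark_of(t,cam)[:1]:
            d=at(cam,r["location"],0 if t=="rack" else .01)-O;print(t,r["confidence"],(1000*np.array([d@U,d@V])).round(1))
s=observe();tc=s["tcp_pos"]
vis=side.copy()
x,y=proj("side",rk(.03,.0,.03)).astype(int)
S=7;x0,y0=x-53,y-40
big=cv2.resize(side[y0:y0+80,x0:x0+106],None,fx=S,fy=S,interpolation=cv2.INTER_CUBIC)
def ln(a,b,col):
    a,b=[tuple(int(v) for v in (proj("side",p)+.5-[x0,y0])*S) for p in(a,b)];cv2.line(big,a,b,col,1)
for yy in(-.066,.066):
    ln(rk(0,yy,0),rk(0,yy,.051),(255,0,0));ln(rk(0,yy,.051),rk(.136,yy,.051),(255,0,0))
for z in(0,.01,.045,.051): ln(rk(0,-.066,z),rk(0,.066,z),(255,0,0))
for yy in(-.05825,-.01375,.01375,.05825): ln(rk(0,yy,.01),rk(0,yy,.045),(255,0,0))
tx=-.0845;f=.0245
for w in(-.021,.021):
    for z in(.009,.041): ln(rk(tx+f-.06,.036+w,z),rk(tx+f+.046,.036+w,z),(255,255,0))
    ln(rk(tx+f-.06,.036+w,.009),rk(tx+f-.06,.036+w,.041),(255,255,0))
cv2.imwrite("pics/s6.png",big[:,:,::-1])
```

```text
side [372 187] [128.2 -58.9]
side [339 201] [ -2.6 -59.5]
side [316 180] [ 1.3 70.9]
side [348 168] [130.5  69.7]
bay_left 0.74 [-178.8 -478.2]
bay_right 0.7 [-10.4 -25.3]
rack 0.83 [-0.3 12.3]
top [279 152] [135.2  71.4]
top [323 153] [136.  -58.7]
top [322 197] [  4.6 -59.4]
top [302 197] [ 2.9 -1.1]
top [278 183] [42.2 70.5]
bay_left 0.85 [-5.4 45.4]
bay_right 0.83 [ -4.3 -29.6]
rack 0.81 [ 4.7 -0.4]
```

View pics/s6.png

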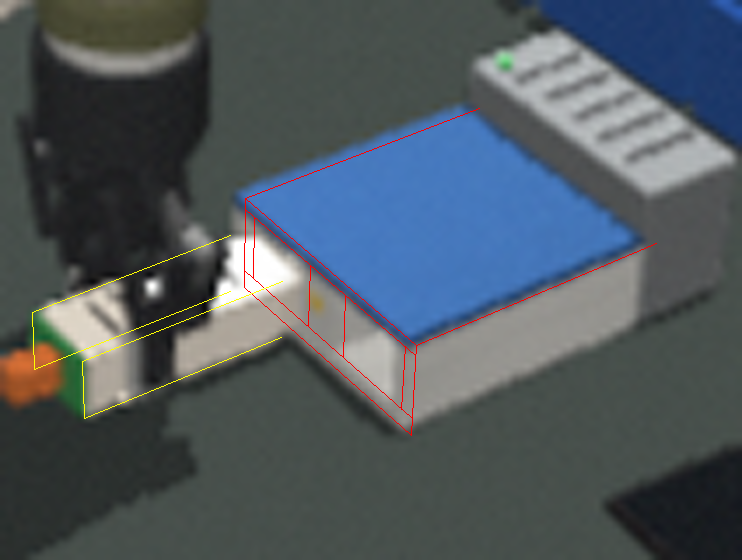

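The overlay shows the rack about 6 mm further left than I had it: its edges come out at y = -59 and +71 in both fixed cameras. My wrist picture was taken while the arm was still moving. I'll correct the rack frame.

Call:
apply_moves:
  motion:
    - [1.8, 0, 0, 0, -1]
    - [3.3, 0, 0, 0, -1]
    - [3.3, 0.3, 0, 0, -1]
    - [3.3, 0.6, 0, 0, -1]
    - [3.3, 0.6, 0, 0, -1]
    - [3.3, 0.6, 0, 0, -1]

```text
clock: 13.0
tcp_pos: [0.4812, 0.1105, 0.014]
orientation: [0.061, 3.14, 0.0]
wrist_force: [-0.2, 0.2, -3.0]
grip_width: 0.0406
finger_force: 111.4
```

```bash
sed -i 's/^O=np.array.*; *U=/X=1;U=/; s/^O=np.array(\[.585,.064,0\])/O=np.array([.5852,.0698,0])/; s/g\[:210\]=0/g[:190]=0/; s/o\[:165\]=0/o[:135]=0/' h.py
python3 - <<'E'
from h import *
im=read_camera("wrist");print(inhand(im)[:3])
for f in ("w4","w5"): print(inhand(cv2.imread(f"pics/{f}.png")[:,:,::-1].copy())[:3])
print(inrack(),observe()["orientation"],rel(rk(-.107,.036,.0137),177.8))
E
```

```text
(array([27.32, -1.06,  0.19, -3.45, -0.94,  4.84]), np.float64(1.93), [[278.5, 190.5], [368.5, 192.5], [267.5, 221.5], [377.5, 222.5], [306.5, 204.5], [338.5, 205.5]])
(array([27.23, -0.93,  0.88, -3.94, -0.87,  5.09]), np.float64(1.32), [[278.5, 190.5], [368.5, 192.5], [267.5, 221.5], [377.5, 222.5], [306.5, 204.5], [339.5, 204.5]])
(array([27.32, -1.37,  0.18, -3.45, -1.24,  4.64]), np.float64(1.95), [[278.5, 190.5], [368.5, 192.5], [267.5, 220.5], [377.5, 222.5], [306.5, 204.5], [338.5, 205.5]])Traceback (most recent call last):
  File "<stdin>", line 4, in <module>
  File "h.py", line 25, in inrack
    s=observe();d=s["tcp_pos"]-O;return np.round(1000*np.array([d@U,d@V,d[2]]),1),s["wrist_force"].round(1)
                               ^
NameError: name 'O' is not defined
```

```bash
sed -i 's/^X=1;U=/O=np.array([.5852,.0698,0]);U=/' h.py
python3 - <<'E'
from h import *
print(inrack(),rel(rk(-.107,.036,.0137),177.8))
E
```

```text
(array([-105.9,   36.4,   13.9]), array([ 0.8,  0.9, -3.1])) (array([ 0.11, -0.04,  0.02]), np.float64(-0.0003), 'yaw0', np.float64(177.78))
```

Call:
apply_moves:
  motion:
    - [-0.8, 0, 0, 0, -1]
    - [-1.6, 0, 0, 0, -1]
    - [-2.2, 0, 0, 0, -1]
    - [-2.6, 0, 0, 0, -1]
    - [-3, 0, 0, 0, -1]
    - [-3.4, 0, 0, 0, -1]
    - [-3.4, 0, 0, 0, -1]

```text
clock: 13.75
tcp_pos: [0.5145, 0.109, 0.0138]
orientation: [0.061, 3.14, 0.0]
wrist_force: [0.4, -0.1, -3.9]
grip_width: 0.0403
finger_force: 111.4
```

Run:
```python
from h import *
print(inrack(),observe()["ft_torque"].round(2),observe()["orientation"])
```

```text
(array([-72.2,  36.3,  13.8]), array([ 0.4, -0.1, -3.9])) [ 0.06  0.07 -0.02] [6.10947692e-02 3.14032783e+00 1.74986668e-04]
```

The nose is in with no force. I'll advance past 30 mm.

Call:
apply_moves:
  motion:
    - [-0.5, 0, 0, 0, -1]
    - [-1, 0, 0, 0, -1]
    - [-1.4, 0, 0, 0, -1]
    - [-1.8, 0, 0, 0, -1]
    - [-2.2, 0, 0, 0, -1]
    - [-2.6, 0, 0, 0, -1]
    - [-3, 0, 0, 0, -1]
    - [-3, 0, 0, 0, -1]

```text
clock: 14.55
tcp_pos: [0.5316, 0.1081, 0.0123]
orientation: [-0.058, -3.119, 0.001]
wrist_force: [-30.2, 0.4, 21.1]
grip_width: 0.0403
finger_force: 114.6
```

Run:
```python
from h import *
print(inrack(),observe()["ft_torque"].round(2),observe()["orientation"])
```

```text
(array([-55.1,  36.2,  12.3]), array([-30.2,   0.4,  21.1])) [-0.05  4.49  0.24] [-5.76200470e-02 -3.11937454e+00  1.15239588e-03]
```

It stopped at about 30 mm, so the left bay is the wrong one. I'll pull out and move to the right bay.

Call:
apply_moves:
  motion:
    - [2, 0, 0, 0, -1]
    - [4.5, 0, 0, 0, -1]
    - [6.5, 0, 0, 0, -1]
    - [6.5, 0, 0, 0, -1]
    - [6.5, -3.5, 0, 0, -1]
    - [6.5, -7.2, 0, 0, -1]
    - [6.5, -7.2, 0, 0, -1]
    - [6.5, -7.2, 0, 0, -1]

```text
clock: 15.35
tcp_pos: [0.4771, 0.0376, 0.014]
orientation: [0.064, 3.14, 0.001]
wrist_force: [0.1, 0.8, -3.5]
grip_width: 0.0404
finger_force: 112.5
```

Run:
```python
from h import *
im=read_camera("wrist");print(inhand(im)[:2])
print(inrack(),rel(rk(-.107,-.036,.0137),177.8),observe()["orientation"])
```

```text
(array([27.21, -1.21,  0.86, -3.94, -1.17,  4.89]), np.float64(1.31))
(array([-107. ,  -35.8,   13.9]), array([ 0.4, -0.3, -2.2])) (array([ 0.  , -0.02,  0.02]), np.float64(-0.0013), 'yaw0', np.float64(177.72)) [6.23768795e-02 3.14010641e+00 7.59245309e-04]
```

Grip pose is unchanged, so I'll enter the right bay.

Call:
apply_moves:
  motion:
    - [-1, 0, 0, 0, -1]
    - [-2, 0, 0, 0, -1]
    - [-2.6, 0, 0, 0, -1]
    - [-3.2, 0, 0, 0, -1]
    - [-3.8, 0, 0, 0, -1]
    - [-4.4, 0, 0, 0, -1]
    - [-4.4, 0, 0, 0, -1]

```text
clock: 16.1
tcp_pos: [0.5212, 0.0367, 0.0138]
orientation: [0.061, 3.14, 0.0]
wrist_force: [-0.2, -0.1, -3.2]
grip_width: 0.0405
finger_force: 112.4
```

Run:
```python
from h import *
print(inrack(),observe()["ft_torque"].round(2),observe()["orientation"])
```

```text
(array([-62.6, -35.7,  13.8]), array([-0.2, -0.1, -3.2])) [-0.    0.13 -0.08] [6.09309846e-02 3.13989589e+00 1.12773245e-05]
```

Call:
apply_moves:
  motion:
    - [-0.7, 0, 0, 0, -1]
    - [-1.4, 0, 0, 0, -1]
    - [-2.1, 0, 0, 0, -1]
    - [-2.8, 0, 0, 0, -1]
    - [-3.5, 0, 0, 0, -1]
    - [-4.2, 0, 0, 0, -1]
    - [-4.6, 0, 0, 0, -1]
    - [-4.6, 0, 0, 0, -1]

```text
clock: 16.9
tcp_pos: [0.5668, 0.0349, 0.0138]
orientation: [0.061, 3.14, 0.0]
wrist_force: [-0.3, 0.3, -3.3]
grip_width: 0.0403
finger_force: 112.4
```

Run:
```python
from h import *
print(inrack(),observe()["ft_torque"].round(2),observe()["orientation"])
```

```text
(array([-17. , -35.7,  13.8]), array([-0.3,  0.3, -3.3])) [ 0.    0.11 -0.01] [6.10547073e-02 3.14037758e+00 5.91005917e-05]
```

Right bay takes it. I'll go a little further, lower it onto the floor and release, then push from the tab end.

Call:
apply_moves:
  motion:
    - [-0.4, 0, 0, 0, -1]
    - [-0.4, 0, 0.12, 0, -1]
    - [-0.4, 0, 0.12, 0, -1]
    - [-0.4, 0, 0.12, 0, 1]
    - [-0.4, 0, 0.12, 0, 1]
    - [-0.4, 0, 0.12, 0, 1]
    - [-0.4, 0, 0.12, 0, 1]
    - [-0.4, 0, 0.12, 0, 1]

```text
clock: 17.7
tcp_pos: [0.5702, 0.0348, 0.0128]
orientation: [0.061, 3.14, 0.0]
wrist_force: [0.4, 0.4, 0.5]
grip_width: 0.0854
finger_force: 0.0
```

Call:
apply_moves:
  motion:
    - [2, 0, 0, 0, 1]
    - [5, 0, 0, 0, 1]
    - [8, 0, 0, 0, 1]
    - [8.6, 0, 0, 0, 1]
    - [8.6, 0, 0.2, 0, -1]
    - [8.6, 0, 0.2, 0, -1]
    - [8.6, 0, 0.2, 0, -1]
    - [8.6, 0, 0.2, 0, -1]

```text
clock: 18.5
tcp_pos: [0.4853, 0.038, 0.0106]
orientation: [0.061, 3.14, 0.0]
wrist_force: [0.2, 0.0, 0.0]
grip_width: 0.0283
finger_force: 0.0
```

Run:
```python
from h import *
s=observe();b=read_camera("side");print(inrack(),s["grip_width"])
x,y=proj("side",rk(-.03,-.036,.03)).astype(int)
cv2.imwrite("pics/s7.png",cv2.resize(b[y-45:y+45,x-65:x+65],None,fx=6,fy=6,interpolation=cv2.INTER_CUBIC)[:,:,::-1])
```

```text
(array([-98.9, -35.8,  10.6]), array([ 0.3,  0.4, -0.6])) 0.028329536162189913
```

View pics/s7.png

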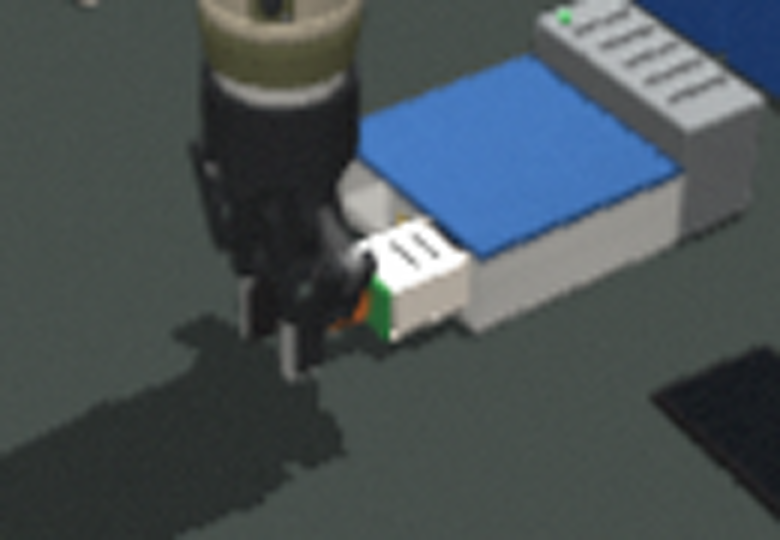

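The module sits level in the right bay, green face at (380,310), with the fingers clear behind the tab. I'll close them and push.

Call:
apply_moves:
  motion:
    - [0, 0, 0, 0, -1]
    - [0, 0, 0, 0, -1]
    - [0, 0, 0, 0, -1]
    - [-0.8, 0, 0, 0, -1]
    - [-1.4, 0, 0, 0, -1]
    - [-2, 0, 0, 0, -1]
    - [-2.5, 0, 0, 0, -1]
    - [-2.5, 0, 0, 0, -1]
  newtons: 40

```text
clock: 19.35
tcp_pos: [0.5099, 0.0371, 0.0104]
orientation: [0.061, 3.141, 0.0]
wrist_force: [-0.1, 0.1, 0.4]
grip_width: 0.0
finger_force: 0.0
```

Call:
apply_moves:
  motion:
    - [-0.5, 0, 0, 0, -1]
    - [-1, 0, 0, 0, -1]
    - [-1.5, 0, 0, 0, -1]
    - [-2, 0, 0, 0, -1]
    - [-2.5, 0, 0, 0, -1]
    - [-3, 0, 0, 0, -1]
    - [-3, 0, 0, 0, -1]

```text
clock: 20.05
tcp_pos: [0.5406, 0.0359, 0.0108]
orientation: [0.061, 3.139, 0.0]
wrist_force: [-0.1, 0.6, 1.0]
grip_width: -0.0004
finger_force: 0.0
```

Run:
```python
from h import *
s=observe();print(inrack(),s["grip_width"],s["ft_torque"].round(2))
for c in("side","top","wrist"):
    read_camera(c)
    for r in mark_of("module_tab_end",c)[:2]:
        d=at(c,r["location"],.026)-O;print(c,r["confidence"],(1000*np.array([d@U,d@V])).round(1))
```

```text
(array([-43.3, -35.7,  10.8]), array([-0.1,  0.6,  1. ])) -0.00038500090913298404 [-0.05 -0.02 -0.04]
side 0.5 [-44.2 -29.3]
```

Call:
apply_moves:
  motion:
    - [-0.3, 0, 0, 0, -1]
    - [-0.6, 0, 0, 0, -1]
    - [-0.9, 0, 0, 0, -1]
    - [-1.2, 0, 0, 0, -1]
    - [-1.4, 0, 0, 0, -1]
    - [-1.4, 0, 0, 0, -1]

```text
clock: 20.95
tcp_pos: [0.5498, 0.0356, 0.01]
orientation: [-0.061, -3.135, -0.0]
wrist_force: [-11.5, 0.4, 8.4]
grip_width: 0.0001
finger_force: 5.4
```

Run:
```python
from h import *
s=observe();print(inrack(),s["ft_torque"].round(2))
```

```text
(array([-34. , -35.6,  10. ]), array([-11.5,   0.4,   8.4])) [ 0.04  1.95 -0.01]
```

Call:
apply_moves:
  motion:
    - [-0.3, 0, 0, 0, -1]
    - [-0.6, 0, 0, 0, -1]
    - [-0.6, 0, 0, 0, -1]

```text
clock: 21.25
tcp_pos: [0.5496, 0.0358, 0.0091]
orientation: [-0.06, -3.124, 0.0]
wrist_force: [-23.5, -0.1, 17.1]
grip_width: 0.0001
finger_force: 12.1
```

Call:
apply_moves:
  motion:
    - [1, 0, 0, 0, -1]
    - [3, 0, 0, 0, -1]
    - [7, 0, 0, 0, -1]
    - [10, 0, -4, 0, -1]
    - [10, 0, -9, 0, -1]
    - [10, 0, -14, 0, -1]
    - [10, 0, -16, 0, -1]
    - [10, 0, -16, 0, -1]

```text
clock: 22.05
tcp_pos: [0.4632, 0.0388, 0.1749]
orientation: [0.061, 3.13, -0.001]
wrist_force: [0.7, -0.1, -0.1]
grip_width: 0.0002
finger_force: 0.0
```

Run:
```python
from h import *
s=observe();b=read_camera("side");print(inrack())
x,y=proj("side",rk(0,-.02,.03)).astype(int)
cv2.imwrite("pics/s8.png",cv2.resize(b[y-40:y+40,x-60:x+60],None,fx=6.5,fy=6.5,interpolation=cv2.INTER_CUBIC)[:,:,::-1])
```

```text
(array([-122.1,  -35.9,  172.6]), array([ 0.4,  0.7, -0.8]))
```

View pics/s8.png

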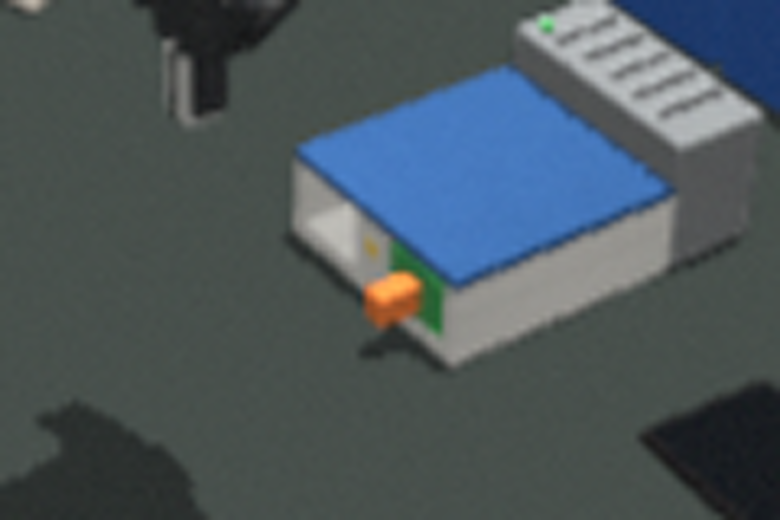

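The green face at (415,285) is flush with the rack front in the right bay, only the tab sticks out, and the gripper is clear.

```bash
python3 -c "
from rig import *
print(sign_off())"
```

```text
the job is handed in; nothing more can be done
None
```

The white module is fully home in the right bay, right way up with its green face flush; the left bay stopped it at about 30 mm, and I handed the job in at about 22 s with the gripper clear.

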